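# Weigh a sintered collar on the notched beam scale

## Task

Weigh the black collar on the bench scale: set it down gently flat on the round steel pan and let go, then slide the brass poise along the notched beam, notch by notch, until the beam swings free and comes to rest with its red pointer inside the green band of the index plate. The beam hangs on delicate bearings, so nudge the poise lightly by its upright black tab with a finger instead of pinching it, never lean on or knock the beam, poise or pan, and leave the grey collar and the steel block beside it where they lie.

Things in the scene. Friction and masses are not known exactly. Their poses are not given: they have to be found in the camera images.
- scale: Bench beam scale, fixed: dark blue foot plate 96 x 372 mm (y = +103 to -269 mm), pivot cheeks 108 mm high, index column at the -y end 144 mm high. Origin on the bench under the beam's pivot; pivot 100 mm up. x away from the robot, y along the beam towards the pan (robot's left), notched arm and pointer towards -y, z up.
- beam: Swinging aluminium bar, 8 mm wide, 14 mm high, with all it carries. Origin at the pivot, axes as the scale's when level; turns about x, stops 0.07 rad either way, weak spring (0.12 N m/rad), damped: rests in 1 to 2 s. Tooth tops 9 mm above the pivot line. The robot's force on beam, poise or pan must stay under 15 N; a touching finger falsifies the pointer.
- poise: Brass sliding weight, 80 g, 22 mm long, 25 mm wide, with a sprung roller. Origin on the beam's pivot line. 21 notches 6 mm apart, y = -55 (zero) to -175 mm from the pivot (end stop); starts in one of the first 6. About 2 to 3 N pushes it over a tooth and it clicks into the next notch. Each notch outward (-y) lowers the resting pointer by about 10 mm (off the stops).
- poise_tab (a point): Centre of the poise's upright black finger tab, 39 mm above the poise's origin: 10 mm thick along the beam, 18 mm wide, reaching 17 mm above this point and down to the brass block's top 16 mm below it. It rides up and down with the beam by up to 12 mm.
- pan_top (a point): Centre of the flat top of the round steel pan, 104 mm in diameter, 70 mm (+y) from the pivot, 135 mm above the bench when level. It stays level and goes up and down 5 mm as the beam turns; where on it a thing lies does not matter to the balance. One notch of the poise balances about 7 g on the pan.
- pointer_tip (a point): Tip of the red pointer at the beam's -y end, 252 mm from the pivot; moves up and down up to 18 mm with the beam. Compare its height with index_mark.
- index_mark (a point): Centre line of the green band on the white index plate, fixed, level with the pivot, where the pointer tip stands when the beam is level. The green band is 13 mm high (6.5 mm either side of this point).
- black_collar: Black collar to be weighed: ring 38 mm in diameter, 14 mm high, somewhere between 60 and 115 g, lying flat on the bench right of the scale. Origin at the centre of its underside, z up.
- grey_collar: Light grey collar, 32 mm in diameter, 12 mm high, lying on the bench near the black one; to be left alone. Origin at the centre of its underside.
- gauge_block: Plain ground steel block, 40 x 43 mm and 20 mm high, lying on the bench near the black collar; to be left alone. Origin at the centre of its underside.
Mind the look-alikes: they are no part of the job. What is shaped like the black_collar but orange is not meant.

How it is judged:
On the way:
1. the black collar lies flat on the pan, let go (horizontal distance between black_collar and pan_top below 0.05 m and z of black_collar in the frame of pan_top between -0.004 and 0.004 m and angle between black_collar's own z axis and vertical below 0.1 rad and contact force between the fingers and black_collar below 0.2 N and linear speed of black_collar below 0.03 m/s), for 0.2 s.
At the end, for the whole second after the job is handed in: The black collar lies flat on the pan with its centre within 50 mm of the pan's centre, the beam is at rest and untouched with the pointer tip within 6.5 mm of the index mark's height (inside the green band), and the grey collar and the steel block are within 10 mm of where they lay (horizontal distance between black_collar and pan_top below 0.05 m and z of black_collar in the frame of pan_top between -0.004 and 0.004 m and angle between black_collar's own z axis and vertical below 0.1 rad and contact force between the fingers and black_collar below 0.2 N and z of pointer_tip in the frame of index_mark between -0.0065 and 0.0065 m and linear speed of poise below 0.01 m/s and contact force between the fingers and beam below 0.1 N and distance of each of grey_collar, gauge_block from where it was at the start of the episode below 0.01 m).
It fails at once if the robot presses on the beam, poise or pan with more than 15 N (contact force between any of the fingers, the arm and beam above 15 N).
It fails at once if the collar is dropped or pressed on the pan or beam with more than 25 N (contact force between black_collar and beam above 25 N).
It fails at once if the grey collar or the steel block is moved by more than 10 mm (distance of any of grey_collar, gauge_block from where it was at the start of the episode above 0.01 m).
It also fails if it takes over 64 s, if anything falls off the work surface, if the arm or the gripper's body presses on something with over 40 N, if the wrist force passes 120 N, or if a joint passes its speed limit or range.

## Robot

A 6-joint arm with a two-finger parallel gripper is mounted at the origin on a cart in front of the work surface, level with it; the furniture and walls round the work are solid. World frame = base frame: x ahead of the robot, y to its left, z up, the work surface at z = 0. Lengths are in m, angles in rad, forces in N, time in s.
With the tool pointing down it reaches from about 0.35 to 0.875 m from the base axis. Payload 15.5 kg.
Tool frame: the origin (TCP) lies on the centre line of the jaws, within the pads' length; the fingertips stand 25 mm ahead of it and the grasp point (between the pads) lies 6 mm ahead of it; z points along the fingers, y is the line along which they close (so a half turn about z gives the same grasp; the last joint's range is limited). The gripper opens to 85 mm and grips with 20 to 120 N. Pads are 22 mm wide; open, the fingers measure 114 mm over their backs; the gripper's body (76 mm by 85 mm) begins 54 mm behind the grasp point. The pads swing forward as they close: fully open they stand 13 mm farther back than shut.
Start: joints at [1.087, 0.494, 1.345, -0, 1.302, -0.096], TCP at [0.236, 0.579, 0.256] pointing down, gripper open.
Joint ranges: [-2.91, 2.91], [-0.82, 2.16], [0.22, 2.67], [-1.22, 4.37], [0.12, 2.79], [-3.08, 3.08]. Speed limits (rad/s): [1.89, 1.89, 2.57, 3.01, 3.01, 3.01].

## Interface

Orientations are given as a unit quaternion [x, y, z, w].
In Python, from cell import ctrl, vision, job gives the robot as it stands.
- The arm moves only by the tool servo_tool, never from a script. Its argument "series" is text: rows parted by semicolons, each of 4 numbers parted by spaces: the shift along the tool's x, y, z in units of 30 mm (1.0 is 30 mm), then the turn about the tool's z in degrees. In form: dx dy dz spin; .... A call has 1 to 8 rows; each row shifts and turns the commanded pose from where the row before left it, along the tool's axes as they then stand; what a row does not reach is not made up. A row lasts 1/10 s, in which the tool goes at most 50 mm and 8.59 degrees, less where a joint would pass 70% of its speed; a pose out of reach is approached as far as the arm can. A call is refused whole if a number of a shift passes 1 or a number of a turn 8.59, either way. A call with a gripper value outside its range is refused whole. "grip" is the closure, from 0 (fully open) to 1 (shut), set as the call begins (left out, the last holds). The fingers move at their own pace and stop on an object; the grip force is fixed at half the most. Time passes only in rows, so rows that do not move let the fingers close. It gives the time, the measured TCP pose, the force, the opening and the grip force at its end, in the units of the state.
- ctrl.sense(): the state, without advancing time (a new reading comes with each control period).
- vision.snapshot(name): name is "scene" or "top" or "wrist"; returns (picture, depth): 420x560x3 uint8, red, green, blue; 420x560 float32, m along the optical axis (not along the pixel's ray), 0 where there is no reading.
- vision.calibration(name): a dict with "camera_matrix" (3x3 intrinsics, pixels), "distortion" ([k1, k2, p1, p2, k3] as OpenCV has them; the pictures are not rectified), "R" (3x3) and "t" (3): a world point X has camera coordinates R X + t. Camera axes: x right, y down, z forward; pixel columns grow to the right and rows downward; lengths in m; the calibration is good to about 2 mm. A picture is of the moment at which its call begins: read the wrist's pose just before it. calibration takes no time and is no camera call; for the wrist camera it gives the pose at the moment of the call.
- job.job_done(): hands the job in; it is judged then, once.
The state is a dict: "time": time; "q": joint angles; "qd": joint speeds; "joint_efforts": joint torques, N m; "position": TCP position; "ee_rot": TCP orientation; "wrist_force": force on the tool from outside, world axes, zero at the start; "torque": the same for the moment, N m; "opening": finger opening in m; "grip_force": force on a finger pad.
Only numpy, scipy, OpenCV 4.12 (cv2) and the standard library are available. Lean on these libraries where they do the work, as an engineer would, in place of code of your own. Each camera call takes 0.05 s, during which the arm holds its last target. There are 200 camera calls.

## Working session

There is one attempt and no reset: what is moved stays moved. The work goes in short steps, Python scripts to look and compute and a tool call to move; the robot and the scene stay as the last step left them, time stands still between calls to the robot, and variables do not carry over. Pictures are saved under pics/ and viewed, at most 10 in all, crops included, and the job is handed in when it is done.

Besides the shell and the picture viewer there is one more tool, called after ">>>" as name(argument=value, ...) on one line, values as JSON. servo_tool: Moves the arm, as the interface text tells. Its arguments: {"type":"object","properties":{"series":{"type":"string"},"grip":{"type":"number"}},"required":["series"]}

```bash
mkdir -p pics; cat > h.py <<'E'
import numpy as np, cv2
from cell import ctrl, vision, job
def snap(n,save=None):
    c=vision.calibration(n); p,d=vision.snapshot(n)
    if save: cv2.imwrite('pics/'+save,p[:,:,::-1])
    return p,d,c
def ray(c,uv):
    K=np.array(c['camera_matrix']);D=np.array(c['distortion'])
    R=np.array(c['R']);t=np.array(c['t'])
    u=cv2.undistortPoints(np.array([[uv]],float),K,D)[0,0]
    return -R.T@t, R.T@np.array([u[0],u[1],1.])
def onz(c,uv,z):
    o,d=ray(c,uv); return o+d*(z-o[2])/d[2]
def cloud(c,d):
    K=np.array(c['camera_matrix']);D=np.array(c['distortion'])
    R=np.array(c['R']);t=np.array(c['t']);h,w=d.shape
    g=np.stack(np.meshgrid(np.arange(w),np.arange(h)),-1).reshape(-1,1,2).astype(float)
    u=cv2.undistortPoints(g,K,D).reshape(h,w,2)
    X=np.dstack([u*d[...,None],d]); return (X-t)@R
E
python3 - <<'E'
from h import *
a,_,c1=snap('scene','scene.png'); b,_,c2=snap('top','top.png')
s=ctrl.sense(); print(s['position'],s['ee_rot'],s['time'],s['wrist_force'])
for c in (c1,c2): print(-np.array(c['R']).T@c['t'])
E
```

```text
[0.23620347 0.57832253 0.25575667] [ 1.92702421e-01  9.81257079e-01 -5.37751063e-04 -1.80810402e-04] 0.1 [-0.52125525  0.0900969  -0.12129176]
[ 0.00320368 -0.61464853  0.78347913]
[ 0.29862224 -0.16592402  1.18855585]
```

View pics/scene.png

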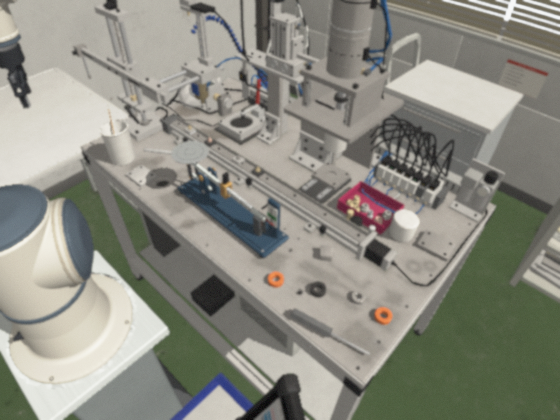

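View pics/top.png

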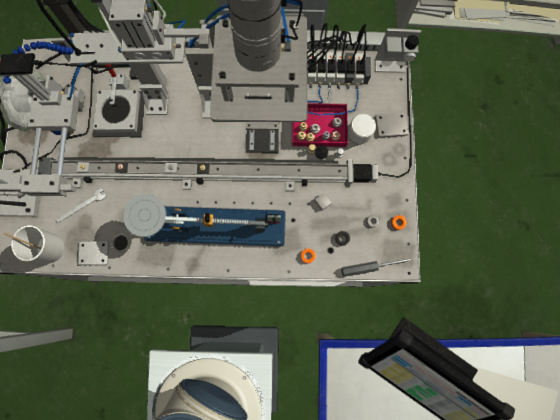

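Scene: the scale's pan is at top (145,215), the poise near (208,217) and the index column near (272,217). Candidates for the black collar in the top view:
- black ring (341,240)
- orange rings (307,256) and (398,222)
- grey ring (372,222)
- dark disc (121,243) left of the scale
- small black knob (331,250)

I choose (341,240): black, a ring, right of the scale, beside the grey collar and the block. I'll check it in a crop.

```bash
python3 - <<'E'
from h import *
p,d,c=snap('top'); X=cloud(c,d)
cr=p[180:280,100:420]; cv2.imwrite('pics/crop1.png',cv2.resize(cr[:,:,::-1],(800,250),interpolation=cv2.INTER_CUBIC))
for n,uv,z in [('black',(341,240),.014),('grey',(372,222),.012),('block',(320,202),.02),('pan',(145,215),.13),('poise',(208,217),.14)]:
    print(n,onz(c,uv,z).round(4),X[uv[1],uv[0]].round(4))
# black mask refine
h=cv2.cvtColor(p,cv2.COLOR_RGB2HSV)
m=(h[...,2]<90).astype(np.uint8); sub=np.zeros_like(m); sub[228:254,328:356]=m[228:254,328:356]
n,l,s,ce=cv2.connectedComponentsWithStats(sub); print(s,ce)
i=1+np.argmax(s[1:,4]); ct=max(cv2.findContours((l==i).astype(np.uint8),0,2)[0],key=cv2.contourArea)
e=cv2.minEnclosingCircle(ct); print(e,onz(c,e[0],.012))
# pan: points at height 0.12..0.15
w=(X[...,2]>.12)&(X[...,2]<.15); w[:190]=0;w[240:]=0;w[:,:115]=0;w[:,175:]=0
ct=max(cv2.findContours(w.astype(np.uint8),0,2)[0],key=cv2.contourArea);e=cv2.minEnclosingCircle(ct)
print('pan',e,onz(c,e[0],np.median(X[w][:,2])),np.median(X[w][:,2]))
# foot blue
m=cv2.inRange(h,(95,100,20),(125,255,140)); m[:195]=0;m[255:]=0;m[:,:115]=0;m[:,300:]=0
ct=max(cv2.findContours(m,0,2)[0],key=cv2.contourArea); r=cv2.minAreaRect(ct); print(r)
for q in cv2.boxPoints(r): print(onz(c,q,.01).round(4))
E
```

```text
black [ 0.4438 -0.3365  0.014 ] [ 0.4452 -0.3383  0.0023]
grey [ 0.4934 -0.4204  0.012 ] [ 0.4958 -0.4235 -0.0026]
block [ 0.5438 -0.2807  0.02  ] [ 0.5437 -0.2806  0.0205]
pan [0.4821 0.1516 0.13  ] [0.4802 0.1482 0.1412]
poise [ 0.4781 -0.0034  0.14  ] [ 0.4768 -0.0046  0.1476]
[[     0      0    560    420 234968]
 [   331    231     19     16    206]
 [   328    248      6      6     26]] [[279.44137925 209.47002145]
 [339.96601942 238.5776699 ]
 [330.19230769 250.03846154]]
((339.7033996582031, 238.4322052001953), 9.406375885009766) [ 0.44814942 -0.3334321   0.012     ]
pan ((145.0, 215.60293579101562), 21.717775344848633) [0.47903693 0.1486405  0.13949824] 0.13949823883158513
((214.62612915039062, 225.46881103515625), (138.2689971923828, 34.656471252441406), 2.0454084873199463)
[0.4346 0.1832 0.01  ]
[0.5285 0.1862 0.01  ]
[ 0.5209 -0.1864  0.01  ]
[ 0.4281 -0.1843  0.01  ]
```

View pics/crop1.png

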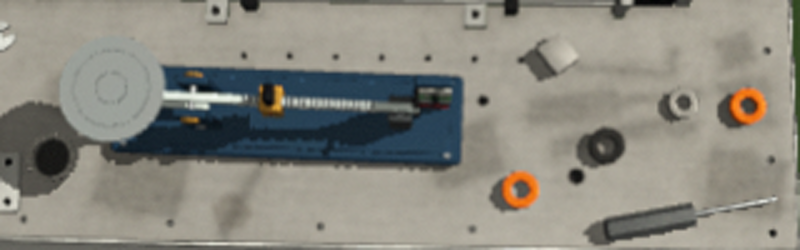

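Crop: the black ring at crop (605,145), full picture (342,238), is a plain black ring. Grey ring is at (684,103), block at (553,56) and the orange rings are separate, so the choice stands. Moving over to it.

>>> servo_tool(series="-1 -1 0 -7; -1 -1 0 -7; -1 -1 0 -7; -1 -1 0 0; -1 -1 0 0; -0.8 -1 0 0; -0.5 -1 0 0; -0.3 -1 0 0", grip=0.3)

```text
time: 0.95
position: [0.405, 0.315, 0.2561]
ee_rot: [0.011, 1.0, -0.0, 0.0]
wrist_force: [0.8, 0.7, 0.8]
opening: 0.0596
grip_force: 0.0
```

>>> servo_tool(series="0 -1 0 0; 0 -1 0 0; 0 -1 0 0; 0 -1 0 0; 0 -1 0 0; 0 -1 0 0; 0 -1 0 0; 0 -1 0 0")

```text
time: 1.75
position: [0.3986, 0.0753, 0.2563]
ee_rot: [0.011, 1.0, -0.0, -0.0]
wrist_force: [0.4, -0.2, 0.6]
opening: 0.0598
grip_force: 0.0
```

>>> servo_tool(series="0 -1 0 0; 0 -1 0 0; 0 -1 0 0; 0 -1 0 0; 0 -1 0 0; 0 -1 0 0; 0 -1 0 0; 0 -1 0 0")

```text
time: 2.55
position: [0.3935, -0.1647, 0.2563]
ee_rot: [0.011, 1.0, 0.0, -0.0]
wrist_force: [1.2, 0.2, 0.4]
opening: 0.0594
grip_force: 0.0
```

>>> servo_tool(series="-0.4 -1 0 0; -0.4 -1 0 0; -0.4 -1 0 0; -0.4 -1 0 0; -0.3 -1 0 0; 0 -0.6 0 0; 0 0 0 0")

```text
time: 3.25
position: [0.4469, -0.3344, 0.2559]
ee_rot: [0.011, 1.0, -0.0, -0.0]
wrist_force: [0.3, 0.3, -0.5]
opening: 0.06
grip_force: 0.0
```

```bash
python3 - <<'E'
from h import *
p,d,c=snap('wrist','w1.png'); s=ctrl.sense(); print(s['position'],s['opening'])
for n in ('top',):
  q,dd,cc=snap(n)
h=cv2.cvtColor(p,cv2.COLOR_RGB2HSV); m=(h[...,2]<60).astype(np.uint8)
n,l,st,ce=cv2.connectedComponentsWithStats(m)
for i in range(1,n):
  if st[i,4]>300: print(st[i],ce[i].round(1),onz(c,st[i,:2]+st[i,2:4]/2,.014).round(4))
E
```

```text
[ 0.44667091 -0.33296088  0.25587561] 0.059974364807807025
[   0    0  165   18 2006] [78.8  6.4] [ 0.2675 -0.5256  0.014 ]
[ 328   24  125   26 1442] [409.8  39.9] [ 0.3006 -0.2208  0.014 ]
[537  24  23  49 542] [550.7  50.1] [ 0.3125 -0.0576  0.014 ]
[ 45  31  61  29 876] [73.5 42.6] [ 0.3004 -0.5381  0.014 ]
[  0  34  48  44 538] [22.2 49.7] [ 0.3082 -0.5936  0.014 ]
[ 425  167  135   68 3017] [496.  200.7] [ 0.4718 -0.0938  0.014 ]
[449 228  84  36 867] [500.1 245.6] [ 0.5264 -0.0874  0.014 ]
[    0   253   560   167 53554] [277.3 361.7] [ 0.6431 -0.3386  0.014 ]
```

View pics/w1.png

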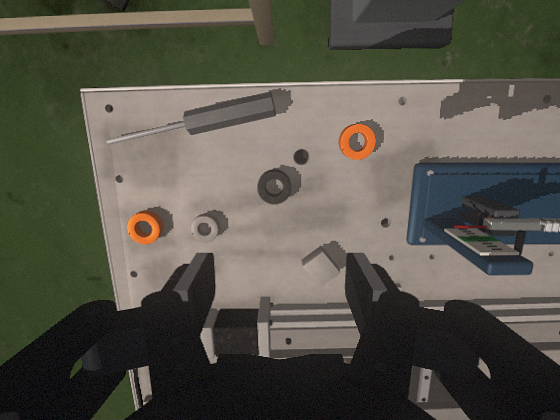

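Wrist view: the black collar is at (274,186), with the grey collar at (204,228), the block at (321,262) and a bench hole at (301,157), so nothing stands within finger reach.

```bash
python3 - <<'E'
from h import *
p,d,c=snap('wrist'); g=cv2.cvtColor(p,cv2.COLOR_RGB2GRAY)
r=cv2.HoughCircles(cv2.GaussianBlur(g,(3,3),0)[145:230,235:315],cv2.HOUGH_GRADIENT,1,20,param1=120,param2=10,minRadius=12,maxRadius=24)
print(r)
if r is not None:
  for a in r[0][:3]: print(onz(c,(a[0]+235,a[1]+145),.014).round(4))
print(onz(c,(274,186),.014), onz(c,(204,228),.012),onz(c,(321,260),.02))
# hidden inner: rays at outer extremes
for u in [(257,186),(291,186),(274,169),(274,203)]: print(onz(c,u,.014).round(4))
X=cloud(c,d); w=(X[...,2]>.009)&(X[...,2]<.022); w2=np.zeros_like(w); w2[150:225,240:310]=w[150:225,240:310]; Y=X[w2]; print(len(Y),(Y.min(0)+Y.max(0))/2,Y.max(0)-Y.min(0))
E
```

```text
[[[37.5 42.5 17.4]
  [69.5 17.5 13. ]]]
[ 0.4508 -0.3403  0.014 ]
[ 0.4238 -0.3047  0.014 ]
[ 0.44909887 -0.33860421  0.014     ] [ 0.49705846 -0.42081104  0.012     ] [ 0.53629083 -0.28612062  0.02      ]
[ 0.4487 -0.3575  0.014 ]
[ 0.4495 -0.3197  0.014 ]
[ 0.4302 -0.3381  0.014 ]
[ 0.4685 -0.3391  0.014 ]
678 [ 0.45116837 -0.34157358  0.01273324] [0.03761862 0.03701615 0.00742319]
```

>>> servo_tool(series="-0.1 -0.2 1 0; 0 0 1 0; 0 0 1 0; 0 0 1 0; 0 0 1 0; 0 0 1 0; 0 0 0.9 0; 0 0 0.4 0")

```text
time: 4.2
position: [0.4493, -0.337, 0.0356]
ee_rot: [0.01, 1.0, 0.001, -0.001]
wrist_force: [0.5, -0.5, 0.2]
opening: 0.0598
grip_force: 0.0
```

>>> servo_tool(series="0 0 0.3 0; 0 0 0.1 0; 0 0 0 0; 0 0 0 0")

```text
time: 4.6
position: [0.4505, -0.339, 0.0262]
ee_rot: [0.011, 1.0, -0.0, 0.001]
wrist_force: [-0.3, 0.9, -0.2]
opening: 0.0597
grip_force: 0.0
```

>>> servo_tool(series="0 0 0 0; 0 0 0 0; 0 0 0 0; 0 0 0 0; 0 0 0 0; 0 0 0 0", grip=0.8)

```text
time: 5.2
position: [0.4504, -0.3391, 0.0263]
ee_rot: [0.011, 1.0, -0.001, 0.001]
wrist_force: [-2.8, 1.8, 13.7]
opening: 0.0346
grip_force: 58.6
```

>>> servo_tool(series="0 0 -0.4 0; 0 0 -1 0; 0 0 -1 0; 0 0 -1 0; 0 0 -1 0; 0 0 -1 0; 0 0 -1 0; 0 0 0 0")

```text
time: 6.0
position: [0.4513, -0.3398, 0.2218]
ee_rot: [0.011, 1.0, -0.002, 0.002]
wrist_force: [-0.4, -0.3, -1.4]
opening: 0.0349
grip_force: 62.0
```

```bash
python3 - <<'E'
from h import *
p,d,c=snap('wrist'); s=ctrl.sense(); print(s['position'],s['wrist_force'],s['opening'])
q,_,_=snap('scene')
a=cv2.resize(p[120:420,80:480],(500,375)); print(c['t'])
b=cv2.resize(q[190:310,260:380],(300,375),interpolation=cv2.INTER_CUBIC)
cv2.imwrite('pics/g.png',np.hstack([a,b])[:,:,::-1])
E
```

```text
[ 0.45065388 -0.33922049  0.21963304] [-0.94376667 -0.12341671 -1.84963784] 0.03489846307117452
[ 0.33184362 -0.46654885  0.22162246]
```

View pics/g.png

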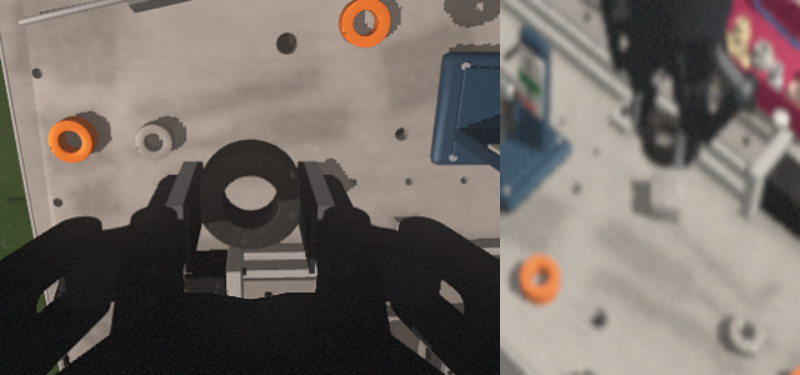

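The collar (centre (250,190) in the left half) sits between the pads; I'll check its tilt from depth.

```bash
python3 - <<'E'
from h import *
p,d,c=snap('wrist'); s=ctrl.sense(); X=cloud(c,d)
g=p.max(2)
w=np.zeros(d.shape,bool); w[230:322,244:318]=1
w&=(X[...,2]>.16)&(g<110); Y=X[w]; print(len(Y),Y.min(0),Y.max(0),s['position'])
T=Y
for k in range(6):
  A=np.c_[T[:,:2],np.ones(len(T))]; f=np.linalg.lstsq(A,T[:,2],rcond=None)[0]
  r=Y[:,2]-np.c_[Y[:,:2],np.ones(len(Y))]@f; T=Y[(abs(r)<.004/(k+1)+.001)]
print(f,len(T),T.mean(0),T[:,:2].min(0),T[:,:2].max(0))
E
```

```text
4767 [ 0.38352992 -0.3552362   0.1897368 ] [ 0.470057   -0.32150555  0.33564301] [ 0.4497631  -0.33837599  0.21713278]
[-0.00334228  0.0011628   0.20740272] 3539 [ 0.45008207 -0.33861078  0.2055131 ] [ 0.43206733 -0.35484261] [ 0.470057   -0.32247035]
```

Held flat: the top face is 11.6 mm below the TCP, so the underside is about 26 mm below it. Carrying it to the pan.

>>> servo_tool(series="0 0.5 -0.3 0; -0.1 1 0 0; -0.1 1 0 0; -0.1 1 0 0; -0.1 1 0 0; -0.1 1 0 0; -0.1 1 0 0; 0 1 0 0")

```text
time: 6.95
position: [0.4724, -0.1121, 0.2259]
ee_rot: [0.011, 1.0, 0.0, -0.001]
wrist_force: [-0.3, 0.6, -0.7]
opening: 0.0347
grip_force: 62.0
```

>>> servo_tool(series="0 1 0 0; 0 1 0 0; 0 1 0 0; 0 1 0 0; 0 1 0 0; 0 1 0 0; 0 1 0 0; 0 0.8 0 0")

```text
time: 7.75
position: [0.4766, 0.1218, 0.2259]
ee_rot: [0.01, 1.0, -0.0, -0.001]
wrist_force: [-0.8, -0.3, -2.0]
opening: 0.0344
grip_force: 62.0
```

>>> servo_tool(series="0 0.6 0 0; 0 0.3 0 0; 0 0 0 0; 0 0 0 0")

```text
time: 8.15
position: [0.478, 0.1464, 0.2261]
ee_rot: [0.01, 1.0, -0.0, -0.0]
wrist_force: [0.1, 0.5, -1.6]
opening: 0.0347
grip_force: 62.0
```

>>> servo_tool(series="0 0 0.6 0; 0 0 0.7 0; 0 0 0.4 0; 0 0 0.1 0; 0 0 0.1 0; 0 0 0.1 0; 0 0 0 0; 0 0 0 0")

```text
time: 8.95
position: [0.4786, 0.1468, 0.1666]
ee_rot: [0.011, 1.0, 0.0, 0.0]
wrist_force: [-0.4, -0.0, -0.7]
opening: 0.0347
grip_force: 62.0
```

```bash
python3 - <<'E'
from h import *
for k in range(2):
  p,d,c=snap('top'); X=cloud(c,d); s=ctrl.sense(); print(s['position'],s['wrist_force'])
  w=np.zeros(d.shape,bool); w[205:230,122:170]=1; w&=(X[...,2]>.115)&(X[...,2]<.16); z=X[w][:,2]; print(len(z),np.percentile(z,[5,25,50,75]))
q,_,_=snap('scene'); cv2.imwrite('pics/pl.png',cv2.resize(q[120:270,150:310],(640,600),interpolation=cv2.INTER_CUBIC)[:,:,::-1])
E
```

```text
[0.47860222 0.14679454 0.16662976] [ 0.14161715  0.31210189 -0.92220148]
386 [0.13640678 0.13863465 0.13997862 0.14147415]
[0.47860073 0.14682297 0.16661396] [-0.35716775  0.08855793 -1.29159552]
387 [0.13661458 0.13825422 0.13971585 0.14137444]
```

View pics/pl.png

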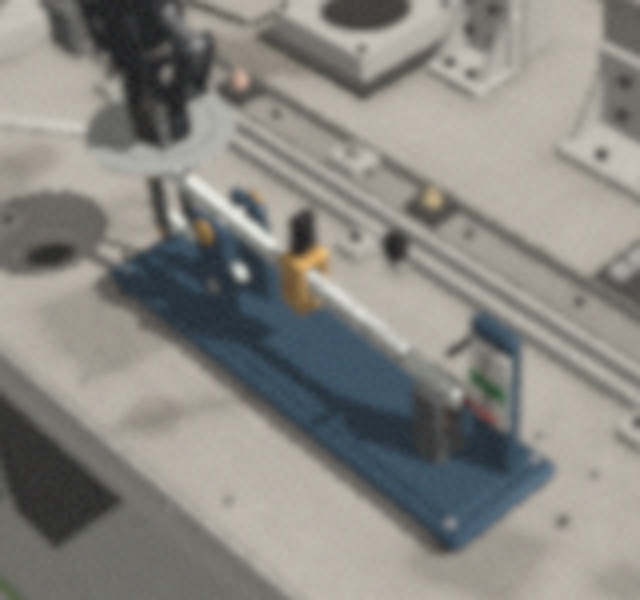

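The collar is just above the pan, which is still up; the poise is at (303,275) and the red pointer is low at (480,410), below the green band at (487,385). Lowering further.

>>> servo_tool(series="0 0 0.1 0; 0 0 0.05 0; 0 0 0.05 0; 0 0 0.05 0; 0 0 0.05 0; 0 0 0 0")

```text
time: 9.7
position: [0.4783, 0.1468, 0.157]
ee_rot: [0.011, 1.0, -0.0, -0.0]
wrist_force: [-0.3, 0.3, -1.2]
opening: 0.0345
grip_force: 62.0
```

```bash
python3 - <<'E'
from h import *
p,d,c=snap('top'); X=cloud(c,d); s=ctrl.sense(); print(s['position'],s['wrist_force'])
w=np.zeros(d.shape,bool); w[205:230,122:170]=1; w&=(X[...,2]>.115)&(X[...,2]<.16); z=X[w][:,2]; print(len(z),np.percentile(z,[5,25,50,75]))
E
```

```text
[0.47837604 0.14680323 0.15719064] [-0.20953575 -0.31706039 -0.17041491]
372 [0.12690185 0.12912332 0.1306593  0.13235963]
```

>>> servo_tool(series="0 0 0 0; 0 0 0 0; 0 0 0 0; 0 0 0 0", grip=0.35)

```text
time: 10.15
position: [0.4785, 0.1468, 0.1573]
ee_rot: [0.011, 1.0, 0.0, 0.0]
wrist_force: [-0.4, 0.3, -0.4]
opening: 0.0557
grip_force: 0.0
```

>>> servo_tool(series="0 0 -0.2 0; 0 0 -0.5 0; 0 0 -1 0; 0 0 -1 0; 0 0 -0.3 0; 0 0 0 0")

```text
time: 10.75
position: [0.4791, 0.1469, 0.2487]
ee_rot: [0.011, 1.0, 0.0, 0.001]
wrist_force: [-0.6, 1.4, 0.2]
opening: 0.0555
grip_force: 0.0
```

```bash
python3 - <<'E'
from h import *
p,d,c=snap('wrist'); s=ctrl.sense(); print(s['position'],s['wrist_force'],s['time'])
q,dq,cq=snap('top'); 
a=p
b=cv2.resize(q[185:255,110:300],(560,206),interpolation=cv2.INTER_CUBIC)
cv2.imwrite('pics/rel.png',np.vstack([a[:390],b])[:,:,::-1])
E
```

```text
[0.47845326 0.14678873 0.24743462] [-0.36725646 -0.05454344  0.11429759] 10.8
```

View pics/rel.png

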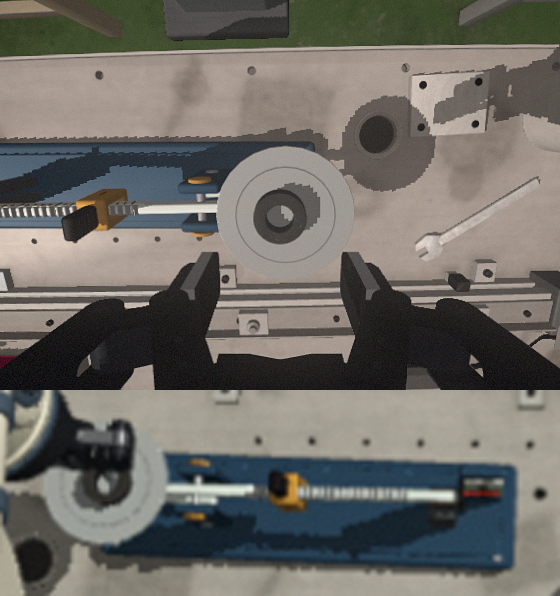

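The collar lies flat, centred on the pan; in the wrist view the poise block is at (100,210) and its black tab at (80,222). Next, the exact tab, poise and pointer positions.

```bash
cat > m.py <<'E'
from h import *
def tab(cam='wrist',v=True):
    p,d,c=snap(cam); X=cloud(c,d); g=p.max(2); h=cv2.cvtColor(p,cv2.COLOR_RGB2HSV)
    w=(g<75)&(X[...,2]>.145)&(X[...,2]<.175)&(abs(X[...,0]-.476)<.02)&(X[...,1]<.03)&(X[...,1]>-.12)
    Y=X[w]
    b=(h[...,0]>10)&(h[...,0]<30)&(h[...,1]>120)&(X[...,2]>.12)&(X[...,2]<.145)&(abs(X[...,0]-.476)<.02)&(X[...,1]<.03)&(X[...,1]>-.12)
    B=X[b]
    for n,Q in (('tab',Y),('brass',B)):
        if len(Q)>3: print(cam,n,len(Q),'5%',np.percentile(Q,4,axis=0).round(4),'95%',np.percentile(Q,96,axis=0).round(4),'med',np.median(Q,0).round(4))
    return p,d,c,X
def pointer():
    p,d,c=snap('scene'); h=cv2.cvtColor(p,cv2.COLOR_RGB2HSV); X=cloud(c,d)
    box=np.zeros(d.shape,bool); box[190:245,255:295]=1
    r=((h[...,0]<10)|(h[...,0]>168))&(h[...,1]>90)&(h[...,2]>50)&box
    g=(h[...,0]>40)&(h[...,0]<85)&(h[...,1]>70)&box
    for n,m in (('red',r),('green',g)):
        ys,xs=np.where(m)
        if len(ys):
            k=xs>=np.percentile(xs,60)
            print(n,len(ys),'px',xs.mean().round(2),ys.mean().round(2),'xyz',np.median(X[m],0).round(4))
    return p
E
python3 - <<'E'
from m import *
tab('wrist');tab('top');pointer()
print(ctrl.sense()['time'])
E
```

```text
wrist tab 638 5% [0.4701 0.0035 0.1461] 95% [0.4857 0.0111 0.1621] med [0.4772 0.0094 0.1586]
wrist brass 561 5% [ 0.4664 -0.0045  0.1217] 95% [0.489  0.015  0.1296] med [0.4724 0.0102 0.1277]
top tab 43 5% [4.684e-01 1.000e-04 1.462e-01] 95% [0.4843 0.0101 0.1617] med [0.4766 0.0046 0.1587]
top brass 58 5% [ 0.4652 -0.0069  0.122 ] 95% [0.4879 0.0106 0.1395] med [ 0.4718 -0.0013  0.1268]
red 23 px 259.91 214.61 xyz [ 0.475  -0.1277  0.0884]
green 9 px 271.67 216.44 xyz [ 0.4837 -0.1608  0.0992]
11.0
```

>>> servo_tool(series="0 -1 0 0; 0 -1 0 0; 0 -0.9 0 0; 0 -0.3 0.3 0; 0 0 0.7 0; 0 0 0.8 0; 0 0 0.5 0; 0 0 0.2 0", grip=1)

```text
time: 11.8
position: [0.4753, 0.0512, 0.1702]
ee_rot: [0.011, 1.0, 0.0, -0.002]
wrist_force: [-0.0, 0.8, -0.3]
opening: -0.0001
grip_force: 0.0
```

>>> servo_tool(series="0 -0.3 0 0; 0 -0.1 0 0; 0 0 0 0; 0 0 0 0")

```text
time: 12.2
position: [0.4765, 0.0386, 0.1729]
ee_rot: [0.011, 1.0, 0.0, 0.001]
wrist_force: [-1.4, 0.5, -0.1]
opening: -0.0001
grip_force: 0.0
```

```bash
python3 - <<'E'
from m import *
s=ctrl.sense(); print(s['position'],s['wrist_force'],s['opening'])
p,d,c,X=tab('wrist'); q=pointer()
cv2.imwrite('pics/push.png',np.hstack([cv2.resize(p[100:420,100:460],(450,400)),cv2.resize(q[160:250,195:285],(400,400),interpolation=cv2.INTER_CUBIC)[:,:350]])[:,:,::-1])
E
```

```text
[0.47648746 0.03864064 0.17286079] [-1.38106293  0.5394789  -0.07653687] -0.00014487714800316868
wrist tab 1109 5% [0.4688 0.0025 0.1475] 95% [0.4826 0.0292 0.1719] med [0.4717 0.009  0.16  ]
wrist brass 1083 5% [ 0.4664 -0.0059  0.1219] 95% [0.488  0.0143 0.1295] med [0.4712 0.0087 0.1279]
red 26 px 261.08 214.54 xyz [ 0.4747 -0.1281  0.0895]
green 8 px 271.75 216.38 xyz [ 0.4831 -0.1628  0.1013]
```

View pics/push.png

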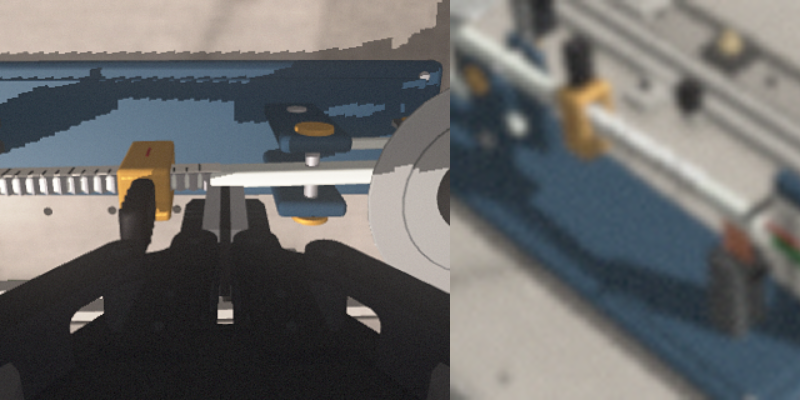

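Left part: the closed fingers at (225,200) are about 18 mm from the tab at (140,205), and level with it. Approaching, then pushing about two notches.

>>> servo_tool(series="0 -0.2 0 0; 0 -0.2 0 0; 0 -0.1 0 0; 0 -0.05 0 0; 0 -0.05 0 0; 0 -0.05 0 0; 0 -0.05 0 0; 0 0 0 0")

```text
time: 13.1
position: [0.4757, 0.0178, 0.1722]
ee_rot: [0.011, 1.0, 0.0, -0.0]
wrist_force: [0.2, 2.8, -1.1]
opening: 0.0003
grip_force: 1.1
```

```bash
python3 - <<'E'
from m import *
s=ctrl.sense(); print(s['position'],s['wrist_force']); tab('wrist')
E
```

```text
[0.47565115 0.01781672 0.17222225] [ 0.16719633  2.82221513 -1.05777597]
wrist tab 1510 5% [ 0.4643 -0.0048  0.1487] 95% [0.4801 0.0289 0.1736] med [0.4689 0.0051 0.1613]
wrist brass 918 5% [ 0.4662 -0.0132  0.1217] 95% [0.4832 0.0069 0.1299] med [ 0.4698 -0.0044  0.1283]
```

>>> servo_tool(series="0 -0.05 0 0; 0 -0.05 0 0; 0 -0.05 0 0; 0 -0.05 0 0; 0 -0.05 0 0; 0 -0.05 0 0; 0 0 0 0")

```text
time: 13.85
position: [0.4755, 0.0085, 0.1723]
ee_rot: [0.011, 1.0, -0.0, 0.0]
wrist_force: [-0.2, -0.6, -0.1]
opening: -0.0002
grip_force: 0.0
```

```bash
python3 - <<'E'
from m import *
s=ctrl.sense(); print(s['position'],s['wrist_force']); tab('wrist')
E
```

```text
[0.47554677 0.00851013 0.17231626] [-0.21544671 -0.61274983 -0.13479424]
wrist tab 1729 5% [ 0.4642 -0.0158  0.1483] 95% [0.4804 0.0205 0.1736] med [ 0.4692 -0.0071  0.1621]
wrist brass 972 5% [ 0.4659 -0.0243  0.1216] 95% [ 0.4819 -0.0041  0.1309] med [ 0.4695 -0.0147  0.1291]
```

Three notches moved (brass centre 0.004 → -0.014), so it's now about notch 7. Two more reach notch 9, near the lower end of the possible mass.

>>> servo_tool(series="0 -0.05 0 0; 0 -0.05 0 0; 0 -0.05 0 0; 0 -0.05 0 0; 0 -0.05 0 0; 0 -0.05 0 0; 0 -0.05 0 0; 0 -0.05 0 0")

```text
time: 14.7
position: [0.4753, -0.0034, 0.1723]
ee_rot: [0.011, 1.0, -0.0, 0.0]
wrist_force: [-0.6, -0.5, 0.4]
opening: -0.0002
grip_force: 0.0
```

>>> servo_tool(series="0 0.1 0 0; 0 0.2 0 0; 0 0.2 0 0; 0 0 0 0; 0 0 0 0; 0 0 0 0; 0 0 0 0; 0 0 0 0")

```text
time: 15.5
position: [0.4756, 0.0117, 0.1723]
ee_rot: [0.011, 1.0, -0.0, -0.0]
wrist_force: [0.3, 0.2, -0.2]
opening: -0.0001
grip_force: 0.0
```

```bash
python3 - <<'E'
from m import *
s=ctrl.sense(); print(s['position'],s['wrist_force'],s['time']); tab('wrist')
p,d,c=snap('scene'); X=cloud(c,d)
cv2.imwrite('pics/ptr.png',cv2.resize(p[185:245,240:300],(600,600),interpolation=cv2.INTER_CUBIC)[:,:,::-1])
E
```

```text
[0.47556888 0.01171144 0.17227782] [ 0.25670887  0.22255142 -0.17210029] 15.5
wrist tab 1702 5% [ 0.4642 -0.0273  0.1469] 95% [0.479  0.0237 0.1736] med [ 0.4691 -0.019   0.162 ]
wrist brass 1165 5% [ 0.4657 -0.0357  0.1219] 95% [ 0.4874 -0.0158  0.1315] med [ 0.4701 -0.0213  0.1298]
```

View pics/ptr.png

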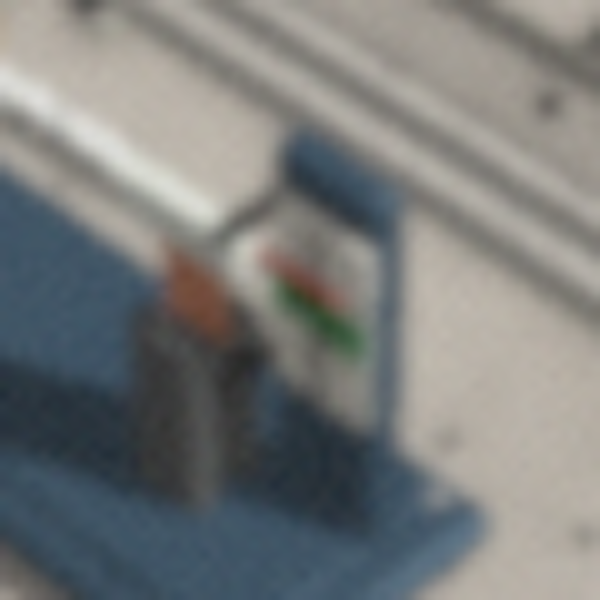

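Index plate: the red pointer (about (305,275) in the crop) is above the green band (about (318,315)), so the poise must go further out. I'll measure the pixel gap numerically.

```bash
cat > pt.py <<'E'
from m import *
def gap():
    p,d,c=snap('scene'); f=p.astype(float)[200:228,262:282]
    R,G,B=f[...,0],f[...,1],f[...,2]
    xs,ys=np.meshgrid(np.arange(262,282),np.arange(200,228))
    out=[]
    for w in (np.clip(R-np.maximum(G,B)-15,0,None),np.clip(G-np.maximum(R,B)-12,0,None)):
        # drop the copper block left of the plate
        w=w*(xs>=266)
        out.append(((w*xs).sum()/w.sum(),(w*ys).sum()/w.sum(),w.sum()))
    r,g=out
    K,D=np.array(c['camera_matrix']),np.array(c['distortion']); rv=cv2.Rodrigues(np.array(c['R']))[0]
    P=np.array([[.47,-.17,.1],[.47,-.17,.11],[.49,-.17,.1]])
    q=cv2.projectPoints(P,rv,np.array(c['t']),K,D)[0][:,0]; vz=(q[1]-q[0])/10; vx=(q[2]-q[0])/20
    a=np.linalg.solve(np.c_[vz,vx],np.array(r[:2])-np.array(g[:2]))
    print('red',np.round(r,2),'green',np.round(g,2),'vz',vz.round(3),'pointer above mark mm',a[0].round(1),'x',a[1].round(1)); return p
E
python3 - <<'E'
from pt import *
gap(); gap()
E
```

```text
red [269.73 212.31 183.  ] green [272.67 217.27 158.  ] vz [-0.    -0.286] pointer above mark mm 25.2 x -10.4
red [269.78 212.36 184.  ] green [272.74 217.38 151.  ] vz [-0.    -0.286] pointer above mark mm 25.5 x -10.5
```

>>> servo_tool(series="0 -0.2 0 0; 0 -0.2 0 0; 0 -0.1 0 0; 0 -0.05 0 0; 0 -0.05 0 0; 0 -0.05 0 0; 0 -0.05 0 0; 0 0 0 0")

```text
time: 16.5
position: [0.4751, -0.0094, 0.1723]
ee_rot: [0.011, 1.0, -0.0, 0.0]
wrist_force: [0.7, -0.3, 0.0]
opening: 0.0005
grip_force: 0.0
```

>>> servo_tool(series="0 0.2 0 0; 0 0 0 0; 0 0 0 0; 0 0 0 0; 0 0 0 0; 0 0 0 0; 0 0 0 0; 0 0 0 0")

```text
time: 17.3
position: [0.4753, -0.0032, 0.1723]
ee_rot: [0.011, 1.0, 0.0, 0.0]
wrist_force: [-0.3, 1.1, -0.6]
opening: -0.0002
grip_force: 0.0
```

```bash
python3 - <<'E'
from pt import *
print(ctrl.sense()['position']); tab('wrist'); gap(); gap()
E
```

```text
[ 0.47525855 -0.00321588  0.17228444]
wrist tab 1860 5% [ 0.4639 -0.0333  0.1481] 95% [0.4812 0.0086 0.1735] med [ 0.4693 -0.0254  0.1628]
wrist brass 1174 5% [ 0.4656 -0.0419  0.1224] 95% [ 0.487  -0.0218  0.1322] med [ 0.47   -0.0279  0.1303]
red [269.76 212.35 177.  ] green [272.76 217.44 152.  ] vz [-0.    -0.286] pointer above mark mm 25.9 x -10.6
red [269.77 212.33 184.  ] green [272.81 217.4  159.  ] vz [-0.    -0.286] pointer above mark mm 25.9 x -10.8
```

The pointer is still at its upper stop (unchanged at notches 9 and 10), so balance lies above notch 11.8. Pushing two more.

>>> servo_tool(series="0 -0.2 0 0; 0 -0.05 0 0; 0 -0.05 0 0; 0 -0.05 0 0; 0 -0.05 0 0; 0 -0.05 0 0; 0 -0.05 0 0; 0 -0.05 0 0")

```text
time: 18.25
position: [0.4749, -0.0197, 0.1723]
ee_rot: [0.011, 1.0, 0.0, -0.0]
wrist_force: [-0.5, 1.1, -1.0]
opening: -0.0002
grip_force: 0.7
```

>>> servo_tool(series="0 -0.05 0 0; 0 0 0 0; 0 0.2 0 0; 0 0 0 0; 0 0 0 0; 0 0 0 0; 0 0 0 0; 0 0 0 0")

```text
time: 19.05
position: [0.475, -0.0152, 0.1723]
ee_rot: [0.011, 1.0, -0.0, 0.0]
wrist_force: [-0.3, -0.2, 0.5]
opening: 0.0001
grip_force: 0.0
```

```bash
python3 - <<'E'
from pt import *
print(ctrl.sense()['position']); tab('wrist'); gap(); gap()
E
```

```text
[ 0.47501709 -0.01523919  0.17228835]
wrist tab 1876 5% [ 0.4637 -0.0453  0.1481] 95% [ 0.4805 -0.0034  0.1733] med [ 0.469  -0.0374  0.1635]
wrist brass 1217 5% [ 0.4654 -0.054   0.122 ] 95% [ 0.4866 -0.0338  0.1328] med [ 0.4695 -0.0402  0.1311]
red [269.73 212.3  192.  ] green [272.81 217.42 157.  ] vz [-0.    -0.286] pointer above mark mm 26.2 x -10.9
red [269.81 212.33 171.  ] green [272.57 217.33 152.  ] vz [-0.    -0.286] pointer above mark mm 24.9 x -9.8
```

>>> servo_tool(series="0 -0.2 0 0; 0 -0.05 0 0; 0 -0.05 0 0; 0 -0.05 0 0; 0 -0.05 0 0; 0 -0.05 0 0; 0 -0.05 0 0; 0 -0.05 0 0")

```text
time: 20.0
position: [0.4746, -0.0317, 0.1722]
ee_rot: [0.011, 1.0, 0.0, -0.0]
wrist_force: [0.1, 1.3, 0.1]
opening: -0.0003
grip_force: 0.7
```

>>> servo_tool(series="0 -0.05 0 0; 0 0 0 0; 0 0.2 0 0; 0 0 0 0; 0 0 0 0; 0 0 0 0; 0 0 0 0; 0 0 0 0")

```text
time: 20.8
position: [0.4748, -0.0272, 0.1723]
ee_rot: [0.011, 1.0, -0.0, 0.0]
wrist_force: [1.3, 0.0, 0.5]
opening: 0.0001
grip_force: 0.0
```

```bash
python3 - <<'E'
from pt import *
print(ctrl.sense()['position']); tab('wrist'); gap(); gap()
E
```

```text
[ 0.47475534 -0.02723052  0.17229115]
wrist tab 1872 5% [ 0.4634 -0.0574  0.1481] 95% [ 0.4799 -0.0153  0.1735] med [ 0.4688 -0.0494  0.1639]
wrist brass 1245 5% [ 0.4651 -0.066   0.1222] 95% [ 0.4861 -0.0458  0.1338] med [ 0.4692 -0.0522  0.132 ]
red [269.79 212.34 177.  ] green [272.66 217.37 155.  ] vz [-0.    -0.286] pointer above mark mm 25.3 x -10.2
red [269.76 212.34 182.  ] green [272.65 217.36 154.  ] vz [-0.    -0.286] pointer above mark mm 25.3 x -10.2
```

>>> servo_tool(series="0 -0.2 0 0; 0 -0.05 0 0; 0 -0.05 0 0; 0 -0.05 0 0; 0 -0.05 0 0; 0 -0.05 0 0; 0 -0.05 0 0; 0 -0.05 0 0")

```text
time: 21.75
position: [0.4743, -0.0436, 0.1722]
ee_rot: [0.011, 1.0, 0.0, -0.0]
wrist_force: [1.5, 2.9, -2.4]
opening: -0.0004
grip_force: 1.8
```

>>> servo_tool(series="0 -0.05 0 0; 0 0 0 0; 0 0.2 0 0; 0 0 0 0; 0 0 0 0; 0 0 0 0; 0 0 0 0; 0 0 0 0")

```text
time: 22.55
position: [0.4745, -0.0392, 0.1723]
ee_rot: [0.011, 1.0, -0.0, 0.0]
wrist_force: [0.5, 0.1, -0.8]
opening: -0.0003
grip_force: 0.0
```

>>> servo_tool(series="0 0.1 0 0; 0 0 0 0; 0 0 0 0; 0 0 0 0; 0 0 0 0; 0 0 0 0; 0 0 0 0; 0 0 0 0")

```text
time: 23.35
position: [0.4745, -0.0362, 0.1723]
ee_rot: [0.011, 1.0, -0.0, -0.0]
wrist_force: [-0.3, 0.8, 0.3]
opening: 0.0003
grip_force: 0.0
```

```bash
python3 - <<'E'
from pt import *
print(ctrl.sense()['position']); tab('wrist'); gap(); gap()
E
```

```text
[ 0.47451999 -0.03619433  0.17227305]
wrist tab 1525 5% [ 0.4632 -0.0731  0.1477] 95% [ 0.4819 -0.024   0.1739] med [ 0.4677 -0.048   0.1561]
wrist brass 727 5% [ 0.4655 -0.0796  0.1201] 95% [ 0.4869 -0.06    0.1222] med [ 0.4713 -0.0649  0.121 ]
red [270.84 219.11 152.  ] green [272.03 216.41 171.  ] vz [-0.    -0.286] pointer above mark mm -6.2 x -4.2
red [270.74 219.05 155.  ] green [272.08 216.4  169.  ] vz [-0.    -0.286] pointer above mark mm -5.7 x -4.8
```

The pointer has dropped near the band; estimates disagree (about -2 mm from brass height, -6 mm from scene pixels). I'll raise the hand clear and view the plate up close from the wrist camera.

>>> servo_tool(series="0 0.2 0 0; 0 0 -0.5 0; 0 0 -1 0; 0 0 -1 0; 0.3 -1 -0.1 0; 0.3 -1 0 0; 0.3 -1 0 0; 0 -1 0 0")

```text
time: 24.3
position: [0.4441, -0.15, 0.2504]
ee_rot: [0.011, 1.0, 0.0, -0.0]
wrist_force: [0.6, 1.3, 0.4]
opening: -0.0003
grip_force: 0.0
```

>>> servo_tool(series="0 -1 0 0; 0 -1 0 0; 0 -1 0 0; 0 -1 0 0; 0 -1 0 0; 0 -0.6 0 0; 0 0 0 0; 0 0 0 0")

```text
time: 25.1
position: [0.4415, -0.3169, 0.2501]
ee_rot: [0.011, 1.0, 0.0, -0.0]
wrist_force: [-0.3, -0.4, -0.4]
opening: 0.0003
grip_force: 0.0
```

```bash
python3 - <<'E'
from pt import *
s=ctrl.sense(); print(s['position'],s['time']); gap()
p,d,c=snap('wrist'); X=cloud(c,d)
print('cam',-np.array(c['R']).T@c['t'])
h=cv2.cvtColor(p,cv2.COLOR_RGB2HSV)
near=(abs(X[...,0]-.48)<.05)&(abs(X[...,1]+.172)<.03)&(X[...,2]>.06)
r=near&((h[...,0]<10)|(h[...,0]>170))&(h[...,1]>110); g=near&(h[...,0]>40)&(h[...,0]<85)&(h[...,1]>80)
for n,m in(('r',r),('g',g)):
  ys,xs=np.where(m); print(n,len(ys),xs.min(),xs.max(),ys.min(),ys.max(),np.percentile(X[m],[10,50,90],axis=0).round(4))
ys,xs=np.where(r|g); cy,cx=int(ys.mean()),int(xs.mean())
a=p[max(cy-45,0):cy+45,max(cx-55,0):cx+55]; q=snap('scene')[0][195:230,255:290]
cv2.imwrite('pics/fin.png',np.hstack([cv2.resize(a,(500,400),interpolation=cv2.INTER_CUBIC),cv2.resize(q,(300,400),interpolation=cv2.INTER_CUBIC)])[:,:,::-1])
E
```

```text
[ 0.44147026 -0.31692094  0.25006383] 25.1
red [270.87 219.12 155.  ] green [271.93 216.31 172.  ] vz [-0.    -0.286] pointer above mark mm -7.0 x -3.8
cam [ 0.37512278 -0.31539579  0.36778295]
r 83 444 477 238 241 [[ 0.4773 -0.1705  0.0962]
 [ 0.4778 -0.1613  0.0978]
 [ 0.4788 -0.1475  0.099 ]]
g 167 440 481 245 250 [[ 0.483  -0.1728  0.0961]
 [ 0.4834 -0.1592  0.101 ]
 [ 0.4838 -0.1462  0.1058]]
```

View pics/fin.png

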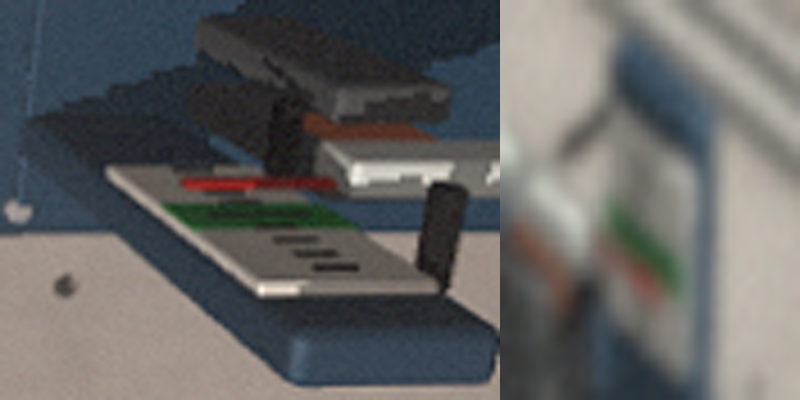

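The pointer lies 5.7 mm in front of the plate, and that parallax makes it look lower than it is. Four estimates corrected for this or free of it (brass height, wrist depth, scene shift from the stop, wrist ray) give -2 to -4.5 mm. One notch back would give about +6 mm or more, so this notch is right. The hand is clear and the beam steady, so I'm handing in.

```bash
python3 -c "
from cell import job; print(job.job_done())"
```

```text
the job is handed in; nothing more can be done
None
```

I set the black collar flat on the pan and slid the poise out to about notch 16. I handed the job in at about 25 s with the beam steady and the hand clear. The pointer stood an estimated 2 to 4.5 mm below the index mark (band ±6.5 mm). The hand-in returned no verdict, and I did not re-measure the grey collar and block at the end.

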